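Press a bush home with the pump clamp and release it

ROBOT

A 7-joint arm with a two-finger parallel gripper is mounted at the origin on a cart in front of the work surface, level with it; the furniture and walls round the work are solid. World frame = base frame: x ahead of the robot, y to its left, z up, the work surface at z = 0. Lengths are in m, angles in rad, forces in N, time in s.
With the tool pointing down it reaches from about 0.4 to 0.85 m from the base axis. Payload 10.4 kg.
Tool frame: the origin (TCP) lies on the front face of the gripper's body, between the roots of the fingers; the fingertips stand 73 mm ahead of it and the grasp point (between the pads) lies 54 mm ahead of it; z points along the fingers, y is the line along which they close (so a half turn about z gives the same grasp; the last joint's range is limited). The gripper opens to 85 mm and grips with 20 to 120 N. Pads are 22 mm wide; open, the fingers measure 114 mm over their backs; the gripper's body (76 mm by 85 mm) begins 54 mm behind the grasp point. The pads swing forward as they close: fully open they stand 13 mm farther back than shut.
Start: joints at [1.225, 0.332, -0.065, 1.46, 0.022, 1.35, -0.088], TCP at [0.198, -0.593, 0.304] pointing down, gripper open.
Joint ranges: [-2.6, 2.6], [-0.5, 2.12], [-1.47, 1.34], [0.16, 2.42], [-1.27, 4.41], [0.06, 2.06], [-2.6, 2.6]. Speed limits (rad/s): [2.22, 2.22, 2.79, 2.79, 3.14, 3.14, 3.14].

INTERFACE

Orientations are given as a unit quaternion [x, y, z, w].
In Python, from workcell import manip gives the robot as it stands.
- The arm moves only by the shell command python3 -m jog 'ROWS' [FORCE]. ROWS is JSON, a list of rows, each an object with "grip": the gripper command: -1 is fully open, 1 is shut, values between are in proportion; "slide": the shift along the tool's x, y, z in cm, a list of three; "yaw": the turn about the tool's z in rad. A call has 1 to 8 rows; each row shifts and turns the commanded pose from where the row before left it, along the tool's axes as they then stand; what a row does not reach is not made up. A row lasts 1/10 s, in which the tool goes at most 50 mm and 8.59 degrees, less where a joint would pass 70% of its speed; a pose out of reach is approached as far as the arm can. A call with a gripper value outside its range is refused whole. The fingers move at their own pace and stop on an object; FORCE is the grip in N (left out, the last holds). Time passes only in rows, so rows that do not move let the fingers close. It gives the time, the measured TCP pose, the force, the opening and the grip force at its end, in the units of the state.
- manip.get_obs(): the state, without advancing time (a new reading comes with each control period).
- manip.camera(name): name is "side" or "top"; returns the picture (400x640x3 uint8, blue, green, red); there is no depth.
- manip.calibration(name): a dict with "vfov" (degrees; the focal length in pixels is half the picture's height over the tangent of half this angle, whatever the lens; pixels are square), "cx", "cy" (the principal point, pixels), "camera_from_world" (4x4, takes a point from world to camera coordinates). Camera axes: x right, y down, z forward; pixel columns grow to the right and rows downward; lengths in m; the calibration is good to about 2 mm. A picture is of the moment at which its call begins. calibration takes no time and is no camera call.
- manip.hand_in(): hands the job in; it is judged then, once.
Trained networks look in the newest picture that a camera, given by its name, has taken for a name from the list of things; names that differ only in an ending like _2 or _b are one class to them, and where a whole thing is asked for, a point or a joint stands for the part that bears it (a point fixed in the world has none). Each returns a list of dicts, best first, with "conf" (0 to 1); they miss things now and then, are a little off and sometimes report something else, mostly with a low value. They report only what shows in the picture. A call takes as long as a camera call.
- manip.masks_of(thing, camera): "region" (400x640 bool, what is visible of it) and "centre" ([column, row] in pixels, amid what is visible of it).
The state is a dict: "clock": time; "joint_pos": joint angles; "joint_velocities": joint speeds; "tau": joint torques, N m; "position": TCP position; "ee_rot": TCP orientation; "ft_force": force on the tool from outside, world axes, zero at the start; "torque": the same for the moment, N m; "grip_width": opening from 0.0 (shut) to 1.0 (fully open); "grasp_force": force on a finger pad.
Only numpy, scipy, OpenCV 4.12 (cv2) and the standard library are available. Lean on these libraries where they do the work, as an engineer would, in place of code of your own. Each camera call takes 0.05 s, during which the arm holds its last target. There are 200 camera calls.

TASK

Pump the lever of the bench bar clamp until its jaw has pressed the flanged bush fully and firmly home against the block, but stop as soon as the lever goes solid: do not force it, and do not shove the bush or jaw in by hand. Then press the clamp's release lever down and slide the jaw fully back, leaving the bush home and the things lying round the clamp undisturbed.

Things in the scene. Friction and masses are not known exactly. Their poses are not given: they have to be found in the camera images.
- clamp: bench bar clamp used as a press: grey head on a dark base plate 270x100x14 mm, bolted down. Origin on the bench under the bar; +x = pressing direction, from pump lever past head and jaw to the work block; +z up. In this frame, mm: head x -60..30, y +-25, top z 78 (pump pivot lugs to z 105); bar axis z 45; aluminium block x 138..174, y +-32, top z 77; tail stop behind it.
- pump_pad (a point): middle of the upper face of the pump lever's dark ribbed pad (40 mm along x, 36 mm wide), over the rear of the bar: x -135, y 0, z 122 mm in the clamp's frame when up. The pivot (along y) is 95 mm ahead of it, so the pad swings 46 mm down, almost vertically. Force to press it here: 2 to 6 N with the jaw running free, 10 to 13 N while the bush goes in.
- pump (a joint): pump lever (trigger): 0 up, 0.5 rad down on its own harmless stop; a spring lifts it. It must come fully up between strokes. First quarter of a stroke idle, then it drives the bar; a full stroke moves the jaw about 12 mm. With the bush home it goes solid part-way down: 16 to 30 N on the pad then seats the bush firmly, over about 34 N overloads it.
- jaw (a joint): travel of the sliding jaw along the clamp's +x, m: 0 fully back, 0.058 when it holds the bush home (limit 0.066); starts at 0 to 0.012. Runs stiffly (about 5 N) and stays where it is left; a catch on its toothed bar keeps it from going back until the release lever is down.
- jaw_post (a point): point inside the upright post on the jaw, 95 mm above the bench, at x = 58 mm + jaw travel in the clamp's frame. Post 18x18 mm from z 68 (top of the jaw block, 44 mm wide along y) to 97, then a cap 24 mm along x, 18 mm along y, to z 105. Can be gripped from above across the clamp's y. The jaw's black pressing pad is 17 mm ahead, at z 45.
- bush (a joint): how far the bush has gone into the block, m: 0 to 0.008 at the start, 0.026 fully home (collar against the block). Press fit, about 16 N to move it.
- bush_face (a point): centre of the outer face of the flanged brass bush (body 24 mm across; collar 31 mm across, 5 mm thick), on the bar's axis 45 mm above the bench, facing the jaw. The collar stands 18 to 26 mm off the block at the start.
- block_face (a point): centre of the bore in the block's front face, 45 mm above the bench; with the bush home, its outer face is 5 mm before this point.
- release (a joint): release lever: 0 up (catch engaged), 0.42 rad fully down; past 0.3 rad the catch is clear of the bar. Stays where it is left; about 3 to 4 N on its pad.
- release_pad (a point): middle of the upper face of the release lever's pad (26 mm along x, 28 mm along y): a small dark lever out of the +y side of the head, at x 18, y 62, z 76.5 mm in the clamp's frame when up. Its hinge runs along x, 44 mm inward; pressing moves the pad about 18 mm down.
- square_bar: bystander: square steel bar offcut, 12x150x12 mm, loose on the bench round the clamp; origin at the centre of its underside. Leave it alone.
- hex_nut_0: bystander: steel hex nut, 24x27x13 mm, loose on the bench round the clamp; origin at the centre of its underside. Leave it alone.
- marker_black: bystander: black marker pen, 136 mm long, loose on the bench round the clamp; origin at the centre of its underside. Leave it alone.
- drilled_block: bystander: steel block with drilled holes, 42x60x30 mm, loose on the bench round the clamp; origin at the centre of its underside. Leave it alone.
- wrench_15: bystander: combination spanner, 181 mm long, 9 mm high, loose on the bench round the clamp; origin at the centre of its underside. Leave it alone.
- centre_punch: bystander: centre punch, 117 mm long, 12 mm thick, loose on the bench round the clamp; origin at the centre of its underside. Leave it alone.

How it is judged:
On the way, in this order (a step that is already met when the one before it is completed fails the run):
1. the bush is home (within 1 mm) and the jaw presses on it firmly, with more than 26 N (value of joint bush above 0.025 m and contact force between jaw and bush above 26 N), for 0.1 s.
2. the release lever is pressed down (past 0.3 rad) with the jaw still forward (value of joint release above 0.3 rad and value of joint jaw above 0.045 m), for 0.1 s.
At the end, for the whole second after the job is handed in: The jaw is back within 4 mm of its rear stop and at rest, and the bush is home within 1 mm (value of joint jaw below 0.004 m and value of joint bush above 0.025 m and velocity of joint jaw between -0.005 and 0.005 m/s); the robot touches nothing.
It fails at once if the bush is overloaded: the jaw presses on it with more than 75 N (contact force between jaw and bush above 75 N).
It fails at once if the robot itself pushes on the bush with more than 8 N (contact force between any of the fingers, the arm and bush above 8 N).
It fails at once if the robot itself shoves the jaw against the bush (touching the jaw with over 5 N while the jaw presses on the bush with over 15 N) (contact force between any of the fingers, the arm and jaw above 5 N and contact force between jaw and bush above 15 N).
It fails at once if a bystander is moved by more than 30 mm (distance of any of square_bar, hex_nut_0, marker_black, drilled_block, wrench_15, centre_punch from where it was at the start of the episode above 0.03 m).
It also fails if it takes over 67 s, if anything falls off the work surface, if the arm or the gripper's body presses on something with over 40 N, if the wrist force passes 120 N, or if a joint passes its speed limit or range.

## Working session

There is one attempt and no reset: what is moved stays moved. The work goes in short steps, Python scripts to look and compute and a shell command to move; the robot and the scene stay as the last step left them, time stands still between calls to the robot, and variables do not carry over. Pictures are saved under pics/ and viewed, at most 10 in all, crops included, and the job is handed in when it is done.

```bash
mkdir -p pics; ls; cat > h.py <<'E'
import numpy as np, cv2
from workcell import manip
def ray(cam,px):
    c=manip.calibration(cam); f=200/np.tan(np.radians(c["vfov"])/2)
    T=np.linalg.inv(np.array(c["camera_from_world"]))
    d=T[:3,:3]@np.array([(px[0]-c["cx"])/f,(px[1]-c["cy"])/f,1]); return T[:3,3],d
def at_z(cam,px,z):
    o,d=ray(cam,px); return o+d*(z-o[2])/d[2]
def proj(cam,p):
    c=manip.calibration(cam); f=200/np.tan(np.radians(c["vfov"])/2)
    q=np.array(c["camera_from_world"])@np.append(p,1); return [c["cx"]+f*q[0]/q[2],c["cy"]+f*q[1]/q[2]]
E
python3 - <<'E'
from h import *
for n in("top","side"):
    cv2.imwrite(f"pics/{n}0.png",manip.camera(n))
    print(n,manip.calibration(n))
zs=dict(pump_pad=.122,release_pad=.0765,jaw_post=.105,bush_face=.045,block_face=.045)
for t,z in zs.items():
    for n in("top","side"):
        for m in manip.masks_of(t,n)[:1]:
            print(t,n,round(m["conf"],2),np.round(m["centre"]),at_z(n,m["centre"],z).round(3),m["region"].sum())
o=manip.get_obs();print(o)
E
```

```text
pics
top {'vfov': 42.38373445816865, 'cx': 319.93967299108107, 'cy': 198.10306334522562, 'camera_from_world': array([[-2.12419354e-02, -9.99774215e-01, -5.46480877e-04,
         1.96880721e-01],
       [-9.95448621e-01,  2.12008166e-02, -9.29116140e-02,
         5.46398848e-01],
       [ 9.29022218e-02, -1.42962887e-03, -9.95674210e-01,
         9.30021347e-01],
       [ 0.00000000e+00,  0.00000000e+00,  0.00000000e+00,
         1.00000000e+00]])}
side {'vfov': 45.67392395913882, 'cx': 325.22751883642786, 'cy': 197.7939099441489, 'camera_from_world': array([[-0.9302933 , -0.36675934, -0.00647835,  0.56450032],
       [-0.21146802,  0.55065689, -0.80750125,  0.10296813],
       [ 0.29972597, -0.74984304, -0.58983028,  0.88251356],
       [ 0.        ,  0.        ,  0.        ,  1.        ]])}
pump_pad top 0.87 [280. 191.] [0.555 0.252 0.122] 841
pump_pad side 0.75 [303. 179.] [0.589 0.155 0.122] 412
release_pad side 0.52 [301. 186.] [0.611 0.118 0.077] 168
jaw_post top 0.77 [376. 200.] [0.537 0.09  0.105] 680
jaw_post side 0.66 [338. 192.] [0.523 0.149 0.105] 739
bush_face top 0.58 [3
[... 195 characters left out ...]
,  0.33216772, -0.064654  ,  1.46012577,  0.02158584,
        1.3498852 , -0.08849836]), 'joint_velocities': array([-2.34152285e-04,  1.09520429e-03, -1.24044613e-03, -2.01067538e-04,
       -1.34594461e-03, -1.73471467e-05,  4.70137219e-04]), 'tau': array([-6.56147386e-04, -6.24940610e+01,  4.82857344e-02, -3.91688240e+01,
        1.63146498e-02,  1.84044133e-03, -1.29546788e-05]), 'position': array([ 0.19827731, -0.5927235 ,  0.30394525]), 'ee_rot': array([9.87004388e-01, 1.60693297e-01, 1.74197685e-05, 5.12911797e-05]), 'ft_force': array([-0.46833772,  0.47197259, -0.02388357]), 'torque': array([ 0.00949561, -0.00250962,  0.00406691]), 'grasp_force': 0.0, 'grip_width': 0.9972780390198392}
```

View pics/top0.png

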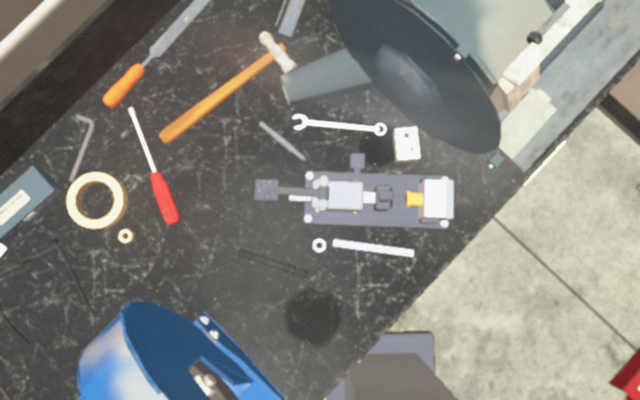

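View pics/side0.png

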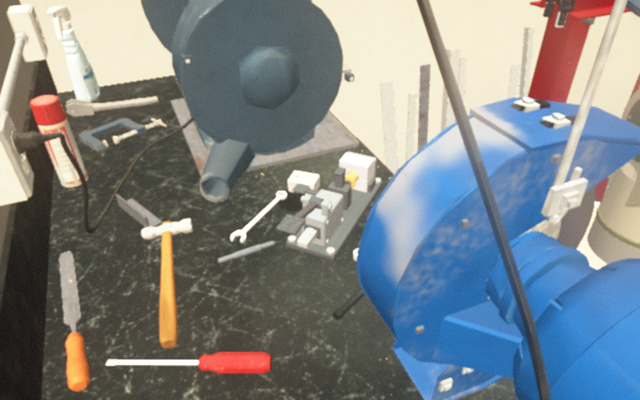

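The top view shows the clamp with its +x along image right (world −y) and the release lever pointing up in the image at (357,160). The pump pad is at about (266,189), the block top at (438,199) and the post at about (385,197). The grinder is beyond the clamp. I'll zoom in for the fit.

```bash
python3 - <<'E'
from h import *
a=cv2.imread("pics/top0.png")[140:265,245:465]
cv2.imwrite("pics/topz.png",cv2.resize(a,None,fx=3.6,fy=3.6,interpolation=cv2.INTER_CUBIC))
E
```

```text
(no output)
```

View pics/topz.png

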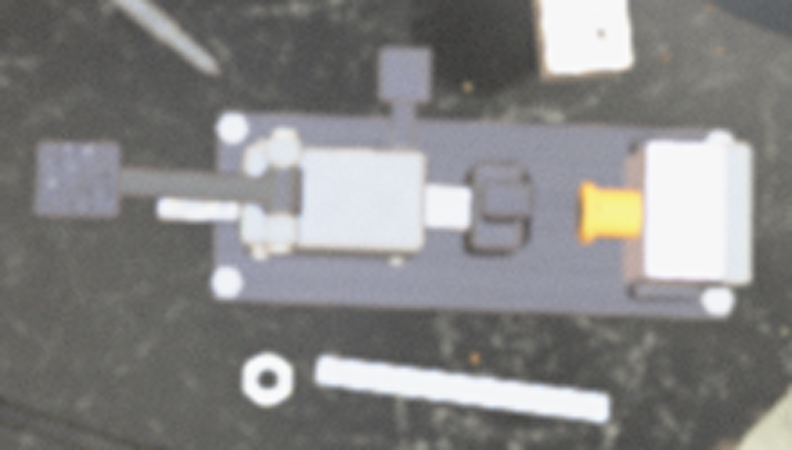

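Crop: pump pad centre (78,179), release pad (405,74), block top centre (≈684,211), post cap (≈505,198), bush outer face (≈581,212).

```bash
python3 - <<'E'
from h import *
from scipy.optimize import least_squares
px=lambda u,v:(u/3.6+245,v/3.6+140)
P=np.array([[-135,0,122],[18,62,76.5],[156,0,77]])/1e3
I=[px(78,179),px(405,74),px(684,211)]
def W(s,p):
    c,n=np.cos(s[2]),np.sin(s[2]); return np.array([s[0]+c*p[0]-n*p[1],s[1]+n*p[0]+c*p[1],p[2]])
f=lambda s:np.concatenate([np.subtract(proj("top",W(s,p)),i) for p,i in zip(P,I)])
r=least_squares(f,[.54,.12,-1.57],x_scale=[.1,.1,1]);s=r.x;print(s,f(s).round(1))
np.save("s.npy",s)
for n,p in dict(pad=P[0],rel=P[1],post0=[.058,0,.095],block=[.138,0,.045]).items(): print(n,W(s,np.array(p)).round(4))
inv=lambda w:[np.cos(s[2])*(w[0]-s[0])+np.sin(s[2])*(w[1]-s[1]),-np.sin(s[2])*(w[0]-s[0])+np.cos(s[2])*(w[1]-s[1])]
print("cap",inv(at_z("top",px(505,198),.105)),"bushface",inv(at_z("top",px(581,212),.045)))
from scipy.spatial.transform import Rotation as R
print(R.from_quat(manip.get_obs()["ee_rot"]).as_matrix().round(3))
E
```

```text
[ 0.54967942  0.1392582  -1.62899633] [-0.1 -0.1 -0.   0.2  0.2 -0.1]
pad [0.5575 0.274  0.122 ]
rel [0.6105 0.1177 0.0765]
post0 [0.5463 0.0814 0.095 ]
block [0.5417 0.0015 0.045 ]
cap [np.float64(0.06508829269440569), np.float64(7.9568744282344e-05)] bushface [np.float64(0.11090996807017109), np.float64(0.0006449560865635466)]
[[ 0.948  0.317  0.   ]
 [ 0.317 -0.948 -0.   ]
 [ 0.     0.    -1.   ]]
```

```bash
python3 - <<'E'
from h import *
print("side cam",ray("side",(320,200)),"top cam",ray("top",(320,200))[0])
for a,b in [((208,318),(527,103)),((225,335),(555,120)),((208,318),(555,120)),((225,335),(527,103)),((130,305),(480,115)),((500,145),(345,75)),((285,92),(210,180))]:
    o1,d1=ray("top",a);o2,d2=ray("side",b)
    A=np.stack([d1,-d2],1);t=np.linalg.lstsq(A,o2-o1,rcond=None)[0]
    print(a,b,(o1+d1*t[0]).round(3),(o2+d2*t[1]).round(3))
for z in(0,.2,.3): print(z,at_z("top",(290,400),z).round(2),at_z("top",(80,350),z).round(2),at_z("top",(500,145),z).round(2),at_z("top",(370,20),z).round(2))
E
```

```text
side cam (array([0.28241309, 0.8120823 , 0.60733715]), array([ 0.30898348, -0.74324821, -0.59350994])) top cam [0.46169306 0.18658175 0.97687266]
(208, 318) (527, 103) [0.383 0.316 0.38 ] [0.256 0.316 0.396]
(225, 335) (555, 120) [0.36  0.301 0.355] [0.225 0.306 0.378]
(208, 318) (555, 120) [0.381 0.319 0.366] [0.227 0.327 0.388]
(225, 335) (527, 103) [0.362 0.298 0.371] [0.255 0.297 0.388]
(130, 305) (480, 115) [0.402 0.397 0.402] [0.297 0.389 0.41 ]
(500, 145) (345, 75) [ 0.604 -0.08   0.232] [ 0.594 -0.083  0.231]
(285, 92) (210, 180) [0.718 0.24  0.139] [0.727 0.244 0.142]
0 [0.18 0.25 0.  ] [0.28 0.64 0.  ] [ 0.65 -0.16  0.  ] [0.9  0.08 0.  ]
0.2 [0.24 0.24 0.2 ] [0.32 0.54 0.2 ] [ 0.61 -0.09  0.2 ] [0.81 0.1  0.2 ]
0.3 [0.27 0.23 0.3 ] [0.34 0.5  0.3 ] [ 0.59 -0.06  0.3 ] [0.77 0.11 0.3 ]
```

```bash
python3 -m jog '[{"grip":1,"slide":[0,0,0],"yaw":-0.149},{"grip":1,"slide":[0,0,0],"yaw":-0.149},{"grip":1,"slide":[0,0,0],"yaw":-0.149},{"grip":1,"slide":[0,0,0],"yaw":-0.149},{"grip":1,"slide":[0,0,0],"yaw":-0.149},{"grip":1,"slide":[0,0,0],"yaw":-0.149},{"grip":1,"slide":[0,0,0],"yaw":-0.149},{"grip":1,"slide":[0,0,0],"yaw":-0.147}]' 40
python3 -m jog '[{"grip":1,"slide":[4.5,1.5,0],"yaw":0},{"grip":1,"slide":[4.5,1.5,0],"yaw":0},{"grip":1,"slide":[4.5,1.5,0],"yaw":0},{"grip":1,"slide":[4.5,1.5,0],"yaw":0},{"grip":1,"slide":[4.5,1.5,0],"yaw":0},{"grip":1,"slide":[4.5,1.5,0],"yaw":0},{"grip":1,"slide":[4.5,1.5,0],"yaw":0},{"grip":1,"slide":[4.5,1.5,0],"yaw":0}]'
```

```text
clock: 1.4
position: [0.1983, -0.5927, 0.304]
ee_rot: [0.725, 0.689, -0.0, 0.0]
ft_force: [0.1, -0.1, 0.2]
grip_width: 0.0
grasp_force: 0.0
clock: 2.2
position: [0.3393, -0.2384, 0.3041]
ee_rot: [0.727, 0.686, -0.0, 0.0]
ft_force: [0.6, -0.2, -0.6]
grip_width: -0.0
grasp_force: 0.0
```

```bash
python3 -m jog '[{"grip":1,"slide":[4.5,1.6,0],"yaw":0},{"grip":1,"slide":[4.5,1.6,0],"yaw":0},{"grip":1,"slide":[4.5,1.6,0],"yaw":0},{"grip":1,"slide":[4.5,1.6,0],"yaw":0},{"grip":1,"slide":[4.5,1.6,0],"yaw":0},{"grip":1,"slide":[4.5,1.6,0],"yaw":0},{"grip":1,"slide":[4.5,1.6,0],"yaw":0},{"grip":1,"slide":[0,0,0],"yaw":0}]'; python3 -c "
from h import *
print(manip.get_obs()['joint_pos']);cv2.imwrite('pics/side1.png',manip.camera('side'))"
```

```text
clock: 3.0
position: [0.4698, 0.0737, 0.3043]
ee_rot: [0.725, 0.689, 0.002, -0.001]
ft_force: [-0.0, -0.7, 0.2]
grip_width: 0.0
grasp_force: 0.0
[ 0.73730135  0.07396267 -1.00916616  1.79888486  0.06173506  1.30165658
 -0.33733026]
```

View pics/side1.png

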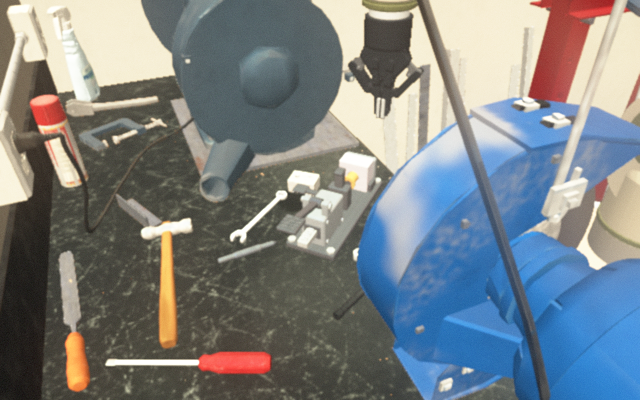

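The gripper hangs free at (385,80), clear of the grinder and the blue machine. Continuing to above the pump pad.

```bash
python3 -m jog '[{"grip":1,"slide":[4.1,1.52,0],"yaw":0},{"grip":1,"slide":[4.1,1.52,0],"yaw":0},{"grip":1,"slide":[4.1,1.52,0],"yaw":0},{"grip":1,"slide":[4.1,1.52,0],"yaw":0},{"grip":1,"slide":[4.1,1.52,0],"yaw":0},{"grip":1,"slide":[0,0,3],"yaw":0},{"grip":1,"slide":[0,0,3],"yaw":0},{"grip":1,"slide":[0,0,0],"yaw":0}]'; python3 -c "
from h import *
print(manip.get_obs()['joint_pos'])"
```

```text
clock: 3.85
position: [0.5559, 0.2658, 0.2399]
ee_rot: [0.728, 0.686, -0.003, -0.0]
ft_force: [-0.6, -0.8, 0.2]
grip_width: 0.002
grasp_force: 0.0
[ 0.19434069  0.54015541 -0.9731369   1.52526015  0.45314562  1.3245273
 -0.88536457]
```

```bash
python3 -m jog '[{"grip":1,"slide":[0.6,0.1,1],"yaw":0},{"grip":1,"slide":[0,0,1.5],"yaw":0},{"grip":1,"slide":[0,0,1],"yaw":0},{"grip":1,"slide":[0,0,0],"yaw":0}]'
python3 -m jog '[{"grip":1,"slide":[0,0,1],"yaw":0},{"grip":1,"slide":[0,0,0.5],"yaw":0}]'
```

```text
clock: 4.25
position: [0.5578, 0.2731, 0.2076]
ee_rot: [0.727, 0.686, -0.001, -0.0]
ft_force: [0.3, -0.9, 0.5]
grip_width: 0.005
grasp_force: 0.0
clock: 4.45
position: [0.5582, 0.2737, 0.1934]
ee_rot: [0.727, 0.686, 0.0, 0.0]
ft_force: [0.8, 0.9, 0.4]
grip_width: -0.001
grasp_force: 0.0
```

```bash
python3 -m jog '[{"grip":1,"slide":[0,0,1.5],"yaw":0},{"grip":1,"slide":[0,0,1.5],"yaw":0}]'; python3 -m jog '[{"grip":1,"slide":[0,0,1],"yaw":0},{"grip":1,"slide":[0,0,0],"yaw":0}]'
```

```text
clock: 4.65
position: [0.5586, 0.2751, 0.1639]
ee_rot: [0.727, 0.687, 0.002, -0.0]
ft_force: [1.8, 2.3, 5.9]
grip_width: -0.003
grasp_force: 2.8
clock: 4.85
position: [0.5579, 0.2735, 0.1521]
ee_rot: [0.727, 0.686, -0.001, -0.0]
ft_force: [1.7, 2.3, 2.2]
grip_width: 0.0
grasp_force: 1.3
```

```bash
python3 -m jog '[{"grip":1,"slide":[0,0,-2.5],"yaw":0},{"grip":1,"slide":[0,0,-2.5],"yaw":0},{"grip":1,"slide":[0,0,0],"yaw":0},{"grip":1,"slide":[0,0,1.5],"yaw":0},{"grip":1,"slide":[0,0,1.5],"yaw":0},{"grip":1,"slide":[0,0,1.2],"yaw":0},{"grip":1,"slide":[0,0,0.9],"yaw":0},{"grip":1,"slide":[0,0,0],"yaw":0}]'
python3 -m jog '[{"grip":1,"slide":[0,0,-2.5],"yaw":0},{"grip":1,"slide":[0,0,-2.6],"yaw":0},{"grip":1,"slide":[0,0,0],"yaw":0},{"grip":1,"slide":[0,0,1.5],"yaw":0}]'; python3 -c "
from h import *
from h import *
px=lambda u,v:(u,v)
im=manip.camera('top')
cv2.imwrite('pics/top2.png',cv2.resize(im[140:265,245:465],None,fx=3.6,fy=3.6,interpolation=cv2.INTER_CUBIC))
print(manip.get_obs()['position'])"
```

```text
clock: 5.65
position: [0.5578, 0.2734, 0.1512]
ee_rot: [0.727, 0.686, -0.001, -0.0]
ft_force: [1.5, -0.5, 3.8]
grip_width: 0.0
grasp_force: 1.3
clock: 6.05
position: [0.5586, 0.2741, 0.1892]
ee_rot: [0.727, 0.686, 0.001, 0.0]
ft_force: [-1.3, -0.6, -0.4]
grip_width: -0.0
grasp_force: 0.0
[0.5572587  0.27294498 0.184895  ]
```

View pics/top2.png

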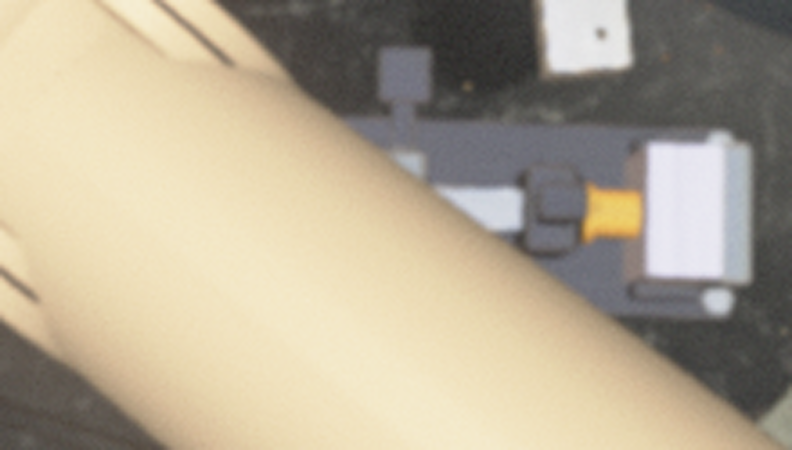

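The jaw has moved about 25 mm in two strokes: the cap is now at (≈561,200) and its pad is nearly at the brass bush at (583,212). Third stroke next.

```bash
python3 -m jog '[{"grip":1,"slide":[0,0,1.3],"yaw":0},{"grip":1,"slide":[0,0,1],"yaw":0},{"grip":1,"slide":[0,0,0.8],"yaw":0}]';python3 -m jog '[{"grip":1,"slide":[0,0,0.5],"yaw":0},{"grip":1,"slide":[0,0,0],"yaw":0}]'
```

```text
clock: 6.4
position: [0.5578, 0.2736, 0.1567]
ee_rot: [0.727, 0.686, -0.001, 0.0]
ft_force: [-2.1, -2.6, 13.4]
grip_width: -0.001
grasp_force: 5.8
clock: 6.6
position: [0.558, 0.2737, 0.1517]
ee_rot: [0.727, 0.686, -0.0, -0.0]
ft_force: [-1.1, -1.2, 9.8]
grip_width: -0.003
grasp_force: 4.1
```

```bash
python3 -m jog '[{"grip":1,"slide":[0,0,-2.5],"yaw":0},{"grip":1,"slide":[0,0,-2.1],"yaw":0},{"grip":1,"slide":[0,0,0],"yaw":0},{"grip":1,"slide":[0,0,1.5],"yaw":0},{"grip":1,"slide":[0,0,1],"yaw":0},{"grip":1,"slide":[0,0,0.8],"yaw":0}]';python3 -m jog '[{"grip":1,"slide":[0,0,0.5],"yaw":0}]';python3 -m jog '[{"grip":1,"slide":[0,0,0.4],"yaw":0}]';
```

```text
clock: 7.2
position: [0.5582, 0.2745, 0.1647]
ee_rot: [0.727, 0.686, 0.001, -0.0]
ft_force: [0.5, 1.7, 13.4]
grip_width: -0.003
grasp_force: 6.4
clock: 7.3
position: [0.5582, 0.2742, 0.1596]
ee_rot: [0.727, 0.686, 0.0, -0.0]
ft_force: [-0.4, -0.6, 12.8]
grip_width: 0.0
grasp_force: 5.7
clock: 7.4
position: [0.5582, 0.2738, 0.1557]
ee_rot: [0.727, 0.686, -0.0, 0.0]
ft_force: [-0.5, -1.6, 13.5]
grip_width: 0.0
grasp_force: 5.4
```

```bash
python3 -m jog '[{"grip":1,"slide":[0,0,0.2],"yaw":0}]';python3 -m jog '[{"grip":1,"slide":[0,0,0.2],"yaw":0}]'
```

```text
clock: 7.5
position: [0.5582, 0.2735, 0.1536]
ee_rot: [0.727, 0.686, -0.0, 0.0]
ft_force: [-0.5, -3.2, 13.8]
grip_width: 0.0
grasp_force: 5.5
clock: 7.6
position: [0.5582, 0.2736, 0.1519]
ee_rot: [0.727, 0.686, -0.0, 0.0]
ft_force: [-0.8, -0.9, 13.4]
grip_width: -0.002
grasp_force: 5.6
```

```bash
python3 -m jog '[{"grip":1,"slide":[0,0,-2.5],"yaw":0},{"grip":1,"slide":[0,0,-2.2],"yaw":0},{"grip":1,"slide":[0,0,0],"yaw":0},{"grip":1,"slide":[0,0,0.8],"yaw":0},{"grip":1,"slide":[0,0,0.3],"yaw":0}]';for i in 1; do python3 -m jog '[{"grip":1,"slide":[0,0,0.2],"yaw":0}]'; done;python3 -m jog '[{"grip":1,"slide":[0,0,0.2],"yaw":0}]'
```

```text
clock: 8.1
position: [0.5573, 0.273, 0.1857]
ee_rot: [0.727, 0.686, -0.002, -0.0]
ft_force: [-1.3, 0.3, 0.7]
grip_width: 0.0
grasp_force: 0.1
clock: 8.2
position: [0.5574, 0.2733, 0.1845]
ee_rot: [0.727, 0.686, -0.002, -0.0]
ft_force: [0.0, -0.5, 0.8]
grip_width: -0.001
grasp_force: 0.3
clock: 8.3
position: [0.5577, 0.2736, 0.1836]
ee_rot: [0.727, 0.686, -0.001, -0.0]
ft_force: [-0.7, 0.1, 0.8]
grip_width: 0.002
grasp_force: 0.4
```

```bash
python3 -m jog '[{"grip":1,"slide":[0,0,0.2],"yaw":0}]'; python3 -m jog '[{"grip":1,"slide":[0,0,0.15],"yaw":0}]'; python3 -m jog '[{"grip":1,"slide":[0,0,0.15],"yaw":0}]'
```

```text
clock: 8.4
position: [0.5579, 0.2738, 0.1822]
ee_rot: [0.727, 0.686, -0.0, -0.0]
ft_force: [-0.4, 0.1, 0.6]
grip_width: -0.006
grasp_force: 0.4
clock: 8.5
position: [0.558, 0.2739, 0.1811]
ee_rot: [0.727, 0.686, -0.0, -0.0]
ft_force: [-0.8, 0.3, 1.7]
grip_width: 0.002
grasp_force: 0.8
clock: 8.6
position: [0.558, 0.2741, 0.18]
ee_rot: [0.727, 0.686, 0.0, -0.0]
ft_force: [-2.5, -1.0, 4.4]
grip_width: 0.001
grasp_force: 2.0
```

```bash
python3 -m jog '[{"grip":1,"slide":[0,0,0.1],"yaw":0}]'
```

```text
clock: 8.7
position: [0.558, 0.2741, 0.1792]
ee_rot: [0.727, 0.686, 0.0, 0.0]
ft_force: [-2.4, -0.1, 5.7]
grip_width: -0.001
grasp_force: 3.1
```

```bash
python3 -m jog '[{"grip":1,"slide":[0,0,0.15],"yaw":0}]';python3 -m jog '[{"grip":1,"slide":[0,0,0.1],"yaw":0}]'
```

```text
clock: 8.8
position: [0.558, 0.2742, 0.1781]
ee_rot: [0.727, 0.686, 0.0, 0.0]
ft_force: [-4.4, -1.6, 11.8]
grip_width: 0.003
grasp_force: 5.3
clock: 8.9
position: [0.558, 0.2743, 0.1774]
ee_rot: [0.727, 0.686, 0.0, 0.0]
ft_force: [-5.3, -1.6, 11.2]
grip_width: 0.003
grasp_force: 5.5
```

```bash
python3 -m jog '[{"grip":1,"slide":[0,0,0.1],"yaw":0}]';python3 -m jog '[{"grip":1,"slide":[0,0,0.1],"yaw":0}]'
```

```text
clock: 9.0
position: [0.5581, 0.2744, 0.1766]
ee_rot: [0.727, 0.686, 0.0, 0.0]
ft_force: [-6.4, -2.0, 13.5]
grip_width: -0.002
grasp_force: 6.6
clock: 9.1
position: [0.5581, 0.2745, 0.1759]
ee_rot: [0.727, 0.686, 0.0, 0.0]
ft_force: [-6.9, -1.2, 16.4]
grip_width: 0.005
grasp_force: 7.9
```

```bash
python3 -m jog '[{"grip":1,"slide":[0,0,0.1],"yaw":0}]'
```

```text
clock: 9.2
position: [0.5581, 0.2745, 0.1753]
ee_rot: [0.727, 0.686, 0.001, 0.0]
ft_force: [-7.6, -3.2, 20.2]
grip_width: -0.003
grasp_force: 9.3
```

```bash
python3 -m jog '[{"grip":1,"slide":[0,0,0.08],"yaw":0}]'; python3 -m jog '[{"grip":1,"slide":[0,0,0],"yaw":0}]'
```

```text
clock: 9.3
position: [0.5581, 0.2746, 0.1748]
ee_rot: [0.727, 0.686, 0.001, 0.0]
ft_force: [-8.5, -4.0, 22.7]
grip_width: 0.001
grasp_force: 10.2
clock: 9.4
position: [0.5581, 0.2746, 0.1748]
ee_rot: [0.727, 0.686, 0.001, 0.0]
ft_force: [-8.0, -3.2, 20.0]
grip_width: -0.001
grasp_force: 9.6
```

```bash
python3 -m jog '[{"grip":1,"slide":[0,0,0.1],"yaw":0}]'; python3 -m jog '[{"grip":1,"slide":[0,0,0.05],"yaw":0},{"grip":1,"slide":[0,0,0],"yaw":0},{"grip":1,"slide":[0,0,0],"yaw":0}]'
```

```text
clock: 9.5
position: [0.5581, 0.2747, 0.1741]
ee_rot: [0.727, 0.686, 0.001, 0.001]
ft_force: [-8.1, -3.4, 24.6]
grip_width: -0.002
grasp_force: 11.6
clock: 9.8
position: [0.5581, 0.2747, 0.1739]
ee_rot: [0.727, 0.686, 0.001, 0.001]
ft_force: [-9.1, -4.0, 24.6]
grip_width: 0.0
grasp_force: 11.4
```

```bash
python3 -m jog '[{"grip":1,"slide":[0,0,-1.5],"yaw":0},{"grip":1,"slide":[0,0,-2.5],"yaw":0},{"grip":1,"slide":[0,0,-2.5],"yaw":0},{"grip":1,"slide":[-4,1.6,0],"yaw":0},{"grip":1,"slide":[-4,1.6,0],"yaw":0},{"grip":1,"slide":[-4,1.6,0],"yaw":0},{"grip":1,"slide":[-3.4,1.35,0],"yaw":0},{"grip":1,"slide":[0,0,0],"yaw":0}]';  python3 -c "
from h import *
im=manip.camera('top')
cv2.imwrite('pics/top3.png',cv2.resize(im[100:265,245:465],None,fx=3.6,fy=3.6,interpolation=cv2.INTER_CUBIC))
print(manip.get_obs()['position'],manip.get_obs()['joint_pos'])"
```

```text
clock: 10.6
position: [0.6129, 0.1093, 0.2354]
ee_rot: [0.731, 0.683, -0.001, 0.001]
ft_force: [0.2, -0.6, -0.4]
grip_width: -0.006
grasp_force: 0.0
[0.61173697 0.11284875 0.23571309] [ 0.4364969   0.54293126 -0.9460394   1.5191356   0.44972708  1.31089109
 -0.62177774]
```

View pics/top3.png

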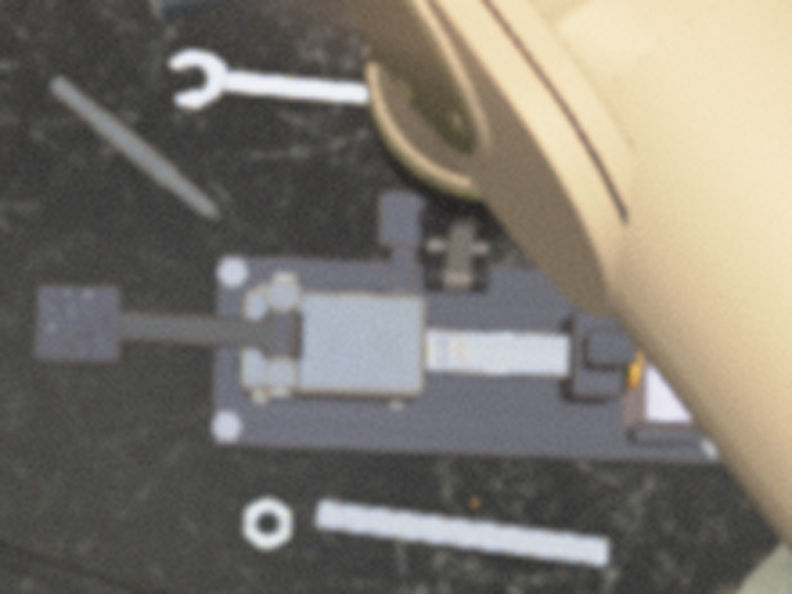

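The jaw cap is at (≈609,340) and the collar is against the block, so the bush is home. The neighbouring items haven't moved. Now the release lever.

```bash
python3 -m jog '[{"grip":1,"slide":[0.4,-0.1,2.5],"yaw":0},{"grip":1,"slide":[0,0,2.5],"yaw":0},{"grip":1,"slide":[0,0,1.5],"yaw":0},{"grip":1,"slide":[0,0,1],"yaw":0},{"grip":1,"slide":[0,0,0],"yaw":0}]'; python3 -m jog '[{"grip":1,"slide":[0,0,0.8],"yaw":0},{"grip":1,"slide":[0,0,0.6],"yaw":0},{"grip":1,"slide":[0,0,0],"yaw":0}]'
```

```text
clock: 11.15
position: [0.6093, 0.1209, 0.1602]
ee_rot: [0.727, 0.687, -0.001, -0.001]
ft_force: [0.0, -1.0, 0.8]
grip_width: -0.002
grasp_force: 0.0
clock: 11.45
position: [0.6099, 0.1205, 0.1468]
ee_rot: [0.727, 0.686, -0.0, 0.0]
ft_force: [0.4, -0.3, -0.8]
grip_width: -0.002
grasp_force: 0.0
```

Tip z ≈ 0.074 with no force yet; 3 mm off in y is fine (pad ±13).

```bash
python3 -m jog '[{"grip":1,"slide":[-0.3,0,0.5],"yaw":0},{"grip":1,"slide":[0,0,0],"yaw":0}]'; python3 -m jog '[{"grip":1,"slide":[0,0,0.5],"yaw":0},{"grip":1,"slide":[0,0,0],"yaw":0}]'
```

```text
clock: 11.65
position: [0.6098, 0.1174, 0.142]
ee_rot: [0.727, 0.686, 0.0, 0.0]
ft_force: [1.0, 0.4, 0.4]
grip_width: 0.002
grasp_force: 0.4
clock: 11.85
position: [0.6097, 0.1175, 0.1366]
ee_rot: [0.727, 0.686, -0.0, 0.0]
ft_force: [1.1, -0.2, 0.3]
grip_width: -0.002
grasp_force: 0.3
```

```bash
python3 -m jog '[{"grip":1,"slide":[0,0,0.5],"yaw":0},{"grip":1,"slide":[0,0,0],"yaw":0}]'; python3 -m jog '[{"grip":1,"slide":[0,0,0.3],"yaw":0},{"grip":1,"slide":[0,0,0],"yaw":0}]'; python3 -c "
from h import *
im=manip.camera('side')
cv2.imwrite('pics/side3.png',cv2.resize(im[130:270,215:395],None,fx=4,fy=4,interpolation=cv2.INTER_CUBIC))"
```

```text
clock: 12.05
position: [0.6102, 0.1177, 0.1327]
ee_rot: [0.727, 0.686, 0.001, 0.001]
ft_force: [0.3, -0.1, 6.2]
grip_width: 0.0
grasp_force: 2.7
clock: 12.25
position: [0.6113, 0.118, 0.1316]
ee_rot: [0.727, 0.686, 0.002, 0.001]
ft_force: [-1.1, -1.6, 19.5]
grip_width: -0.003
grasp_force: 9.0
```

View pics/side3.png

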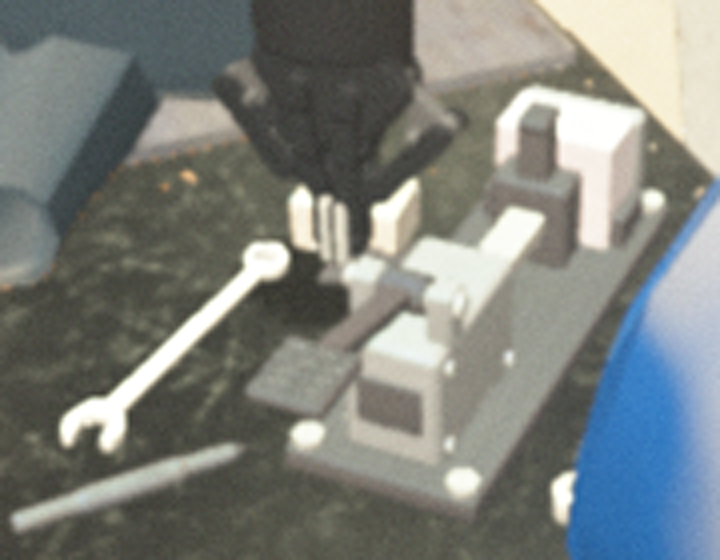

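The release bottomed at tip z 0.0586, which is its 18 mm travel, and the image shows the fingers on its pad. Now raise, and go over the post.

```bash
python3 -m jog '[{"grip":1,"slide":[0,0,-2.3],"yaw":0},{"grip":1,"slide":[0,0,-2.5],"yaw":0},{"grip":1,"slide":[0,0,-2.5],"yaw":0},{"grip":-1,"slide":[-3.3,-2.1,0],"yaw":0},{"grip":-1,"slide":[-3.3,-2.1,0],"yaw":0},{"grip":-1,"slide":[-3.2,-2,0],"yaw":0},{"grip":-1,"slide":[0,0,0],"yaw":0},{"grip":-1,"slide":[0,0,0],"yaw":0}]' 25; python3 -c "
from h import *
s=np.load('s.npy');p=manip.get_obs()['position'];c,n=np.cos(s[2]),np.sin(s[2]);d=p[:2]-s[:2]
print('clamp frame',c*d[0]+n*d[1],-n*d[0]+c*d[1],p[2])"
```

```text
clock: 13.1
position: [0.5418, 0.0221, 0.2018]
ee_rot: [0.728, 0.685, -0.0, 0.0]
ft_force: [0.8, 0.0, 1.0]
grip_width: 0.848
grasp_force: 0.0
clamp frame 0.11742351443059704 -0.001083260617548285 0.20182167424927305
```

```bash
python3 -m jog '[{"grip":-1,"slide":[0.1,0.1,2],"yaw":0},{"grip":-1,"slide":[0,0,2],"yaw":0},{"grip":-1,"slide":[0,0,1],"yaw":0},{"grip":-1,"slide":[0,0,0],"yaw":0}]'; python3 -m jog '[{"grip":0.4,"slide":[0,0,0],"yaw":0},{"grip":0.7,"slide":[0,0,0],"yaw":0},{"grip":1,"slide":[0,0,0],"yaw":0},{"grip":1,"slide":[0,0,0],"yaw":0},{"grip":1,"slide":[0,0,0],"yaw":0}]' 25
```

```text
clock: 13.5
position: [0.5427, 0.0253, 0.1509]
ee_rot: [0.727, 0.687, -0.001, -0.001]
ft_force: [0.3, -0.2, 0.6]
grip_width: 1.003
grasp_force: 0.0
clock: 14.0
position: [0.5429, 0.0243, 0.1526]
ee_rot: [0.727, 0.686, -0.0, -0.0]
ft_force: [-1.6, -0.9, 4.4]
grip_width: 0.203
grasp_force: 26.7
```

```bash
python3 -m jog '[{"grip":1,"slide":[0.5,0,0],"yaw":0},{"grip":1,"slide":[1,0,0],"yaw":0},{"grip":1,"slide":[0,0,0],"yaw":0}]'; python3 -m jog '[{"grip":1,"slide":[1,0,0],"yaw":0},{"grip":1,"slide":[1,0,0],"yaw":0},{"grip":1,"slide":[1,0,0],"yaw":0},{"grip":1,"slide":[0,0,0],"yaw":0}]'
```

```text
clock: 14.3
position: [0.5438, 0.0399, 0.1525]
ee_rot: [0.727, 0.687, -0.0, 0.0]
ft_force: [-5.3, 1.3, 7.4]
grip_width: 0.206
grasp_force: 27.2
clock: 14.7
position: [0.5455, 0.0702, 0.1525]
ee_rot: [0.727, 0.687, 0.0, -0.0]
ft_force: [-5.4, 2.4, 7.9]
grip_width: 0.207
grasp_force: 27.2
```

```bash
python3 -m jog '[{"grip":1,"slide":[0.8,0,0],"yaw":0},{"grip":1,"slide":[0.2,0,0],"yaw":0},{"grip":1,"slide":[0,0,0],"yaw":0}]'; python3 -m jog '[{"grip":1,"slide":[0.2,0,0],"yaw":0},{"grip":1,"slide":[0.1,0,0],"yaw":0},{"grip":1,"slide":[0,0,0],"yaw":0}]'
```

```text
clock: 15.0
position: [0.5461, 0.079, 0.1525]
ee_rot: [0.727, 0.686, -0.001, 0.0]
ft_force: [-6.6, -1.8, 9.1]
grip_width: 0.211
grasp_force: 27.4
clock: 15.3
position: [0.5462, 0.0813, 0.1525]
ee_rot: [0.727, 0.686, -0.001, 0.0]
ft_force: [-7.7, -3.6, 10.8]
grip_width: 0.205
grasp_force: 27.6
```

```bash
python3 -m jog '[{"grip":1,"slide":[0.15,0,0],"yaw":0},{"grip":1,"slide":[0.1,0,0],"yaw":0},{"grip":1,"slide":[0,0,0],"yaw":0}]'
```

```text
clock: 15.6
position: [0.5463, 0.0825, 0.1525]
ee_rot: [0.728, 0.686, -0.002, 0.001]
ft_force: [-9.6, -8.8, 14.0]
grip_width: 0.205
grasp_force: 28.1
```

```bash
python3 -m jog '[{"grip":0.2,"slide":[0,0,0],"yaw":0},{"grip":-0.5,"slide":[0,0,0],"yaw":0},{"grip":-1,"slide":[0,0,0],"yaw":0},{"grip":-1,"slide":[0,0,-2],"yaw":0},{"grip":-1,"slide":[0,0,-4],"yaw":0},{"grip":-1,"slide":[0,0,-4],"yaw":0},{"grip":-1,"slide":[0,0,-4],"yaw":0}]';python3 -m jog '[{"grip":-1,"slide":[-4,-2,0],"yaw":0},{"grip":-1,"slide":[-4,-2,0],"yaw":0},{"grip":-1,"slide":[-4,-2,0],"yaw":0},{"grip":-1,"slide":[-4,-2,0],"yaw":0},{"grip":-1,"slide":[-4,-1,0],"yaw":0},{"grip":-1,"slide":[-4,-1,0],"yaw":0},{"grip":-1,"slide":[-4,0,0],"yaw":0},{"grip":-1,"slide":[0,0,0],"yaw":0}]'; python3 -c "
from h import *
im=manip.camera('top')
cv2.imwrite('pics/top4.png',cv2.resize(im[100:265,245:465],None,fx=3.6,fy=3.6,interpolation=cv2.INTER_CUBIC))"
```

```text
clock: 16.3
position: [0.5464, 0.0849, 0.2936]
ee_rot: [0.727, 0.687, 0.0, -0.0]
ft_force: [0.1, 0.6, 0.1]
grip_width: 1.003
grasp_force: 0.0
clock: 17.1
position: [0.4291, -0.1945, 0.2918]
ee_rot: [0.73, 0.683, -0.0, 0.0]
ft_force: [-0.4, -0.2, -0.7]
grip_width: 1.003
grasp_force: 0.0
```

View pics/top4.png

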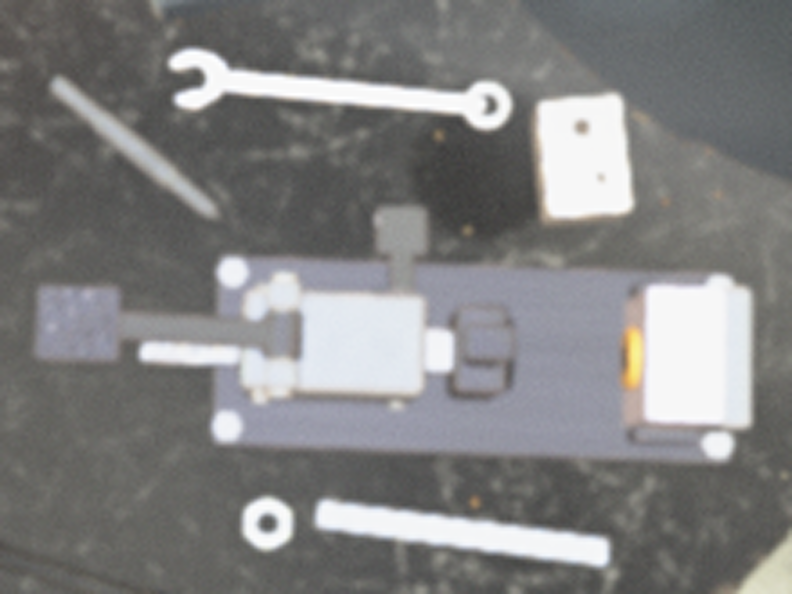

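The jaw is at its rear stop (cap ≈488, about 8 mm behind its start at 505). The collar is flush with the block at (632,357), the release is down and the bystanders are unmoved. Handing in.

```bash
python3 -c "
from workcell import manip
print(manip.hand_in())"
```

```text
the job is handed in; nothing more can be done
None
```

I pumped the bush home until the lever went solid (about 25 N on the pad), pressed the release lever fully down and slid the jaw back to its rear stop. The last top view shows the bush flush with the block and the loose items unmoved. I handed the job in at about 17 s; no verdict came back.

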